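# Complete the sample tray and lift it level out of its cooling dock

### The arm

A 6-joint arm with a two-finger parallel gripper is mounted at the origin on a cart in front of the work surface, level with it; the furniture and walls round the work are solid. World frame = base frame: x ahead of the robot, y to its left, z up, the work surface at z = 0. Lengths are in m, angles in rad, forces in N, time in s.
With the tool pointing down it reaches from about 0.4 to 0.825 m from the base axis. Payload 7 kg.
Tool frame: the origin (TCP) lies midway between the tips of the shut fingers; the grasp point (between the pads) lies hold_point_z behind it (hold_point_z is the distance from the TCP to the grasp point, in m); z points along the fingers, y is the line along which they close (so a half turn about z gives the same grasp; the last joint's range is limited). The gripper opens to 88 mm and grips with 3 to 60 N. Pads are 19 mm wide; open, the fingers measure 130 mm over their backs; the gripper's body (78 mm by 193 mm) begins 47 mm behind the grasp point.
Start: joints at [1.622, 0.359, 0.012, 0, -1.224, -0.288], TCP at [0.158, 0.656, 0.203] pointing down, gripper open.
Joint ranges: [-3.07, 3.07], [-1.43, 2.12], [-1.02, 1.25], [-3.03, 1.67], [-3.05, -0], [-3.03, 3.03]. Speed limits (rad/s): [2.39, 2.39, 3.01, 3.14, 3.14, 3.14].

### API

Orientations are given as [roll, pitch, yaw] about the fixed x, y, z axes, in that order (R = Rz(yaw) Ry(pitch) Rx(roll)).
In Python, from station import * gives the robot as it stands.
- The arm moves only by the tool apply_moves, never from a script. Its argument "steps" is a list of rows, each an object with "translation": the shift along the world's x, y, z scaled (see below), a list of three; "rotation": the turn, a rotation vector about the world's x, y, z scaled (see below), a list of three. A call has exactly 10 rows; each row is the pose to reach, as a shift and turn from the pose commanded when the call began; what a row does not reach only later rows make up. The controller multiplies each number of a shift by 250 mm and each number of a turn by 30 degrees. A row lasts 1/12 s, in which the tool goes at most 41.7 mm and 7.16 degrees, less where a joint would pass 70% of its speed; a pose out of reach is approached as far as the arm can. A call with a number of a shift or a turn outside -1 to 1 is refused whole. A call with a gripper value outside its range is refused whole. "jaw" is the closure, from -1 (fully open) to 1 (shut), so that 0 is half open, set as the call begins (left out, the last holds). The fingers move at their own pace and stop on an object; "newtons" is the grip in N (left out, the last holds). Time passes only in rows, so rows that repeat a pose let the fingers close, or fill a call up. It gives the time, the measured TCP pose, the force, the opening and the grip force at its end, in the units of the state.
- get_state(): the state, without advancing time (a new reading comes with each control period).
- grab_frame(name): name is "side" or "top" or "wrist"; returns the picture (420x560x3 uint8, blue, green, red); there is no depth.
- camera_model(name): a dict with "fx", "fy", "cx", "cy" (pixels), "xyz" and "rotation" of the camera in the world. Camera axes: x right, y down, z forward; pixel columns grow to the right and rows downward; lengths in m; the calibration is good to about 2 mm. A picture is of the moment at which its call begins: read the wrist's pose just before it. camera_model takes no time and is no camera call; for the wrist camera it gives the pose at the moment of the call.
- job_done(): hands the job in; it is judged then, once.
The state is a dict: "t": time; "q": joint angles; "qd": joint speeds; "joint_efforts": joint torques, N m; "eef_pos": TCP position; "ee_rot": TCP orientation; "force": force on the tool from outside, world axes, zero at the start; "moment": the same for the moment, N m; "width": finger opening in m; "gripper_force": force on a finger pad.
Only numpy, scipy, OpenCV 4.12 (cv2) and the standard library are available. Lean on these libraries where they do the work, as an engineer would, in place of code of your own. Each camera call takes 0.05 s, during which the arm holds its last target. There are 200 camera calls.

### The job

Finish loading the grey sample tray that sits in the white cooling dock: stand each of the two loose blue-capped vials in a free hole of it, fully home, and set the white-capped vial, which is a blank, aside in the blue tray. Then take the loaded tray by its black handle, lift it straight up about 10 cm out of the dock and finish while holding it there above the dock, level and still, so that a colleague can take it from you. Do not drop a vial, tip the tray or push the other things on the bench about.

Things in the scene. Friction and masses are not known exactly. Their poses are not given: they have to be found in the camera images.
- cooling_dock: white bench cooling unit, fixed, 146 x 228 mm and 40 mm tall; origin under the centre of its recess, at bench height, z up. The recess for the sample tray is 96 x 190 mm (x, y), 11 mm deep, its floor 29 mm above the bench. The unit reaches 81 mm to -x of the origin (the side with display and buttons), 65 mm to +x, 114 mm to either side in y.
- sample_tray: grey plastic sample tray, loose, 90 x 184 mm, 24 mm thick, 0.28 kg empty; origin at the centre of its underside, x across, y along, z up. It starts seated in the dock's recess (3 mm play all round), its axes along the dock's. A steel bow (7 mm rod, posts at x = 0, y = -82 and 82 mm) carries its handle, top 76 mm above the underside.
- tray_holes (a point): middle of the tray's top face, 24 mm above its underside, axes as the tray's. Eight round blind holes, 18 mm wide (3 mm chamfer) and 16 mm deep, mouths in this face at x = -28 and 28 mm, y = -69, -27, 27 and 69 mm. Three already hold blue-capped vials (those at (-28, 69), (28, 69) and (28, 27)), five are free.
- tray_handle (a point): centre of the tray's black straight handle grip, a bar 14 mm wide (x) x 70 mm long (y) x 16 mm high along the tray's y axis, 68 mm above the tray's underside, above the tray's middle; 36 mm clear below it.
- sample_a: loose blue-capped white vial standing on the bench, left of the dock; 15 mm wide, 41 mm tall (cap 13 mm wide from 32 mm up), 14 g; origin at the centre of its underside, z up. When fully home in a hole it stands 25 mm out of the tray. It is shuffled with the other two loose vials.
- sample_b: second loose blue-capped white vial, same as sample_a.
- blank: loose white-capped white vial, the blank; same size and origin as sample_a.
- blue_tray: open blue plastic tray right of the dock, loose, 58 x 116 x 41 mm (x, y, z), 0.12 kg, walls 3 mm, inside 48 x 106 mm, floor 3 mm; origin at the centre of its underside, y along its length. Empty at the start.
- loaded_1: blue-capped vial already standing fully home in the sample tray, same size and origin as sample_a; stays in its hole.
- loaded_2: blue-capped vial already standing fully home in the sample tray, same size and origin as sample_a; stays in its hole.
- loaded_3: blue-capped vial already standing fully home in the sample tray, same size and origin as sample_a; stays in its hole.
- beaker: bystander: small white plastic beaker, 44 mm wide, 59 mm tall; origin at the centre of its underside.
- timer: bystander: white bench timer with buttons, 68 x 62 x 19 mm; origin at the centre of its underside.
- tape_roll: bystander: roll of cream tape lying flat, 64 mm wide, 19 mm high; origin at the centre of its underside.
- marker: bystander: white marker pen with black cap lying on the bench, 135 mm long, 13 mm thick; origin under its middle.

How it is judged:
By the outcome, as a careful person would: the job done as asked, in the order asked, and still so for the second after the job is handed in, while the arm keeps its last pose, push and grip.
It also fails if it takes over 72 s, if anything falls off the work surface, if the arm or the gripper's body presses on something with over 40 N, if the wrist force passes 120 N, or if a joint passes its speed limit or range.

## Working session

There is one attempt and no reset: what is moved stays moved. The work goes in short steps, Python scripts to look and compute and a tool call to move; the robot and the scene stay as the last step left them, time stands still between calls to the robot, and variables do not carry over. Pictures are saved under pics/ and viewed, at most 10 in all, crops included, and the job is handed in when it is done.

Besides the shell and the picture viewer there is one more tool, called after ">>>" by a JSON object that holds its "method" and its "body". apply_moves: Moves the arm, as the interface text tells. Shifts and turns lie within -1 to 1; 1 stands for 250 mm of shift or 30 degrees of turn. Its arguments: {"type":"object","properties":{"steps":{"type":"array"},"jaw":{"type":"number"},"newtons":{"type":"number"}},"required":["steps"]}

```bash
mkdir -p pics; ls; python3 - <<'E'
from station import *
import cv2,numpy as np
s=get_state();print(s)
for n in ["top","side","wrist"]:
    m=camera_model(n);print(n,m)
    cv2.imwrite(f"pics/{n}0.png",grab_frame(n))
E
```

```text
pics
{'t': 0.0, 'q': array([ 1.62208163e+00,  3.59453077e-01,  1.10176782e-02, -3.54296185e-04,
       -1.22410335e+00, -2.88070159e-01]), 'qd': array([ 0.00096888, -0.00067174,  0.00173934,  0.00067102, -0.00062448,
       -0.00028472]), 'joint_efforts': array([ 1.17076328e-03, -5.82722104e+01,  2.93057531e+01,  6.99724495e+00,
        7.05740356e-03, -1.55809826e-04]), 'eef_pos': array([0.15826558, 0.65561336, 0.20176126]), 'ee_rot': array([ 3.13982741e+00, -1.75747144e-04, -2.36905372e-01]), 'force': array([-0.1712774 ,  0.09743227, -0.56546828]), 'moment': array([-0.02095615,  0.02386333, -0.0221489 ]), 'gripper_force': 0.0, 'width': 0.08728905702068275}
top {'fx': 499.78295185759595, 'fy': 499.78295185759595, 'cx': 285.4043828967204, 'cy': 224.11997571231214, 'xyz': array([0.33532468, 0.0811879 , 1.29020709]), 'rotation': array([-2.9619013 ,  0.00891481, -1.59637953])}
side {'fx': 385.7057083894402, 'fy': 385.7057083894402, 'cx': 277.8536715752538, 'cy': 204.21579064419282, 'xyz': array([0.45966178, 0.89094595, 0.68482252]), 'rotation': array([-2.19403662, -0.01955486, -3.00684911])}
wrist {'fx': 318.1511690303676, 'fy': 318.1511690303676, 'cx': 280.25100404571845, 'cy': 204.35070925348927, 'xyz': array([0.23171041, 0.63821503, 0.38383042]), 'rotation': array([ 2.86369072e+00, -2.58866578e-03, -1.80864236e+00])}
```

View pics/top0.png

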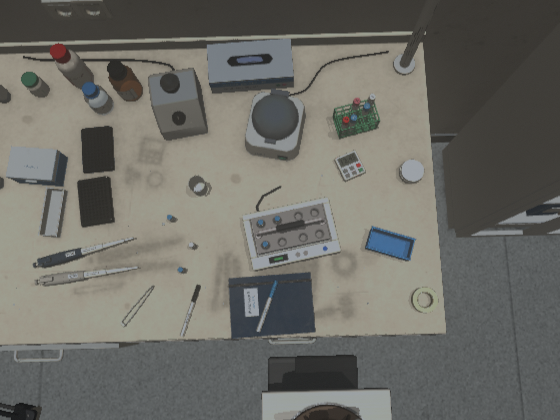

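View pics/side0.png

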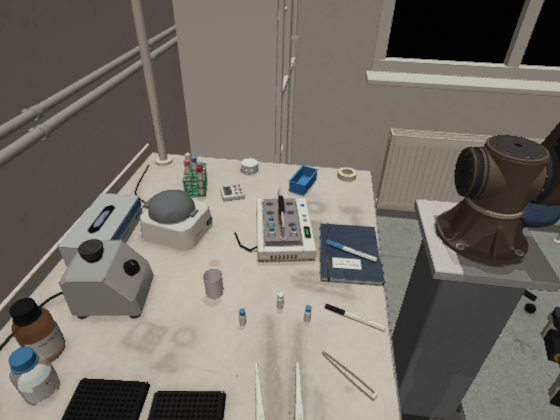

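The top view shows loose blue caps at about (171,217) and (181,269), and the white one at (192,245). The dock is at (291,234), its display towards the robot, and the blue tray is at (390,244).

```bash
cat > h.py <<'E'
from station import *
import cv2,numpy as np
from scipy.spatial.transform import Rotation as R
def P(n,uv,z,m=None):
    m=m or camera_model(n)
    uv=np.atleast_2d(np.array(uv,float))
    d=np.c_[(uv[:,0]-m['cx'])/m['fx'],(uv[:,1]-m['cy'])/m['fy'],np.ones(len(uv))]@R.from_euler('xyz',m['rotation']).as_matrix().T
    return m['xyz']+d*((z-m['xyz'][2])/d[:,2])[:,None]
def blobs(im,lo,hi,amin=8,amax=1e9):
    k=cv2.inRange(cv2.cvtColor(im,cv2.COLOR_BGR2HSV),lo,hi)
    n,l,s,c=cv2.connectedComponentsWithStats(k)
    return [(c[i].round(1),s[i][4],s[i][:4]) for i in range(1,n) if amin<=s[i][4]<=amax],k
E
python3 - <<'E'
from h import *
im=cv2.imread('pics/top0.png')
b,k=blobs(im,(95,90,60),(125,255,255))
for c,a,s in b:
    if 160<c[0]<430 and 200<c[1]<310: print(c,a,s,P('top',c,0.04).round(4)[0])
print('white',P('top',[192,245],0.04).round(3))
print('dock corners',P('top',[[242,214],[330,200],[341,256],[251,269]],0.04).round(3))
cv2.imwrite('pics/c1.png',cv2.resize(im[190:280,150:430],None,fx=2.85,fy=2.85,interpolation=cv2.INTER_CUBIC))
E
```

```text
[168.9 216.6] 15 [167 215   5   4] [0.5903 0.3836 0.04  ]
[276.7 218.1] 18 [275 216   5   5] [0.5788 0.1083 0.04  ]
[260.2 221.8] 17 [258 220   5   5] [0.5704 0.1505 0.04  ]
[389.2 243.7] 869 [366 226  50  34] [ 0.5054 -0.1737  0.04  ]
[264.7 243.7] 18 [263 242   5   5] [0.5138 0.1401 0.04  ]
[324.5 248. ] 12 [323 247   4   3] [ 0.4989 -0.0104  0.04  ]
[180.  269.5] 16 [178 268   5   4] [0.4543 0.3535 0.04  ]
[272.8 288.8] 70 [269 280   9  18] [0.4002 0.122  0.04  ]
white [[0.515 0.324 0.04 ]]
dock corners [[ 0.592  0.197  0.04 ]
 [ 0.622 -0.029  0.04 ]
 [ 0.478 -0.051  0.04 ]
 [ 0.451  0.176  0.04 ]]
```

View pics/c1.png

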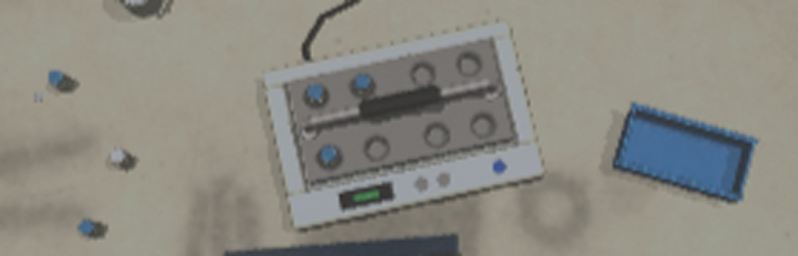

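>>> {"method": "apply_moves", "body": {"steps": [{"translation": [0.1,-0.1,0],"rotation": [0,0,0.1]},{"translation": [0.2,-0.2,0],"rotation": [0,0,0.2]},{"translation": [0.3,-0.3,0],"rotation": [0,0,0.3]},{"translation": [0.4,-0.4,0],"rotation": [0,0,0.4]},{"translation": [0.5,-0.5,0],"rotation": [0,0,0.5]},{"translation": [0.6,-0.6,0],"rotation": [0,0,0.6]},{"translation": [0.7,-0.7,0],"rotation": [0,0,0.69]},{"translation": [0.8,-0.8,0],"rotation": [0,0,0.69]},{"translation": [0.9,-0.9,0],"rotation": [0,0,0.69]},{"translation": [0.96,-0.98,0],"rotation": [0,0,0.69]}], "jaw": -1, "newtons": 12}}

```text
t: 0.98
eef_pos: [0.3999, 0.4091, 0.2026]
ee_rot: [3.141, 0.0, 0.124]
force: [-0.8, 0.4, 0.0]
width: 0.0877
gripper_force: 0.0
```

```bash
python3 - <<'E'
from h import *
import station
print([x for x in dir(station) if not x.startswith('_')], getattr(station,'hold_point_z',None))
s=get_state();print(s['t'],s['eef_pos'],s['ee_rot'],np.abs(s['qd']).max())
m=camera_model('wrist');print(m['xyz'],m['rotation'])
im=grab_frame('wrist');cv2.imwrite('pics/w1.png',im)
b,k=blobs(im,(95,90,60),(125,255,255),20)
for c,a,q in b: print(c,a,q,P('wrist',c,0.041,m).round(4)[0])
E
```

```text
['Unreachable', 'camera_model', 'get_state', 'grab_frame', 'hold_point_z', 'job_done'] 0.0188
0.9833 [0.39993387 0.40909645 0.20261926] [3.14109926e+00 7.89485379e-05 1.23604360e-01] 0.4629964684154404
[0.47484982 0.41800631 0.38449809] [ 2.86300864e+00 -1.73279282e-03 -1.44812748e+00]
[88.7 53.8] 167 [80 46 17 18] [0.5079 0.6122 0.041 ]
[40.2 60. ] 410 [17 49 44 22] [0.4963 0.6602 0.041 ]
[ 8.  62.3] 153 [ 0 55 18 14] [0.4902 0.6921 0.041 ]
[336.2 139. ] 109 [331 134  12  11] [0.4562 0.3553 0.041 ]
[446.6 171.6] 20 [440 171  15   3] [0.4365 0.2297 0.041 ]
[527.2 203.9] 2892 [471 173  89  66] [0.4118 0.1299 0.041 ]
[424.4 197.1] 23 [423 190   5  14] [0.4054 0.2467 0.041 ]
[429.9 196.4] 27 [427 190   7  14] [0.4069 0.2408 0.041 ]
[489.2 211.2] 878 [468 193  46  46] [0.3982 0.1698 0.041 ]
[429.4 221.1] 236 [415 210  31  26] [0.3784 0.234  0.041 ]
[438.1 238.5] 22 [435 234   6  10] [0.3588 0.2187 0.041 ]
[422.7 257.1] 177 [411 244  25  28] [0.3336 0.2307 0.041 ]
[430.2 254.5] 24 [427 249   8  11] [0.338  0.2227 0.041 ]
```

View pics/w1.png

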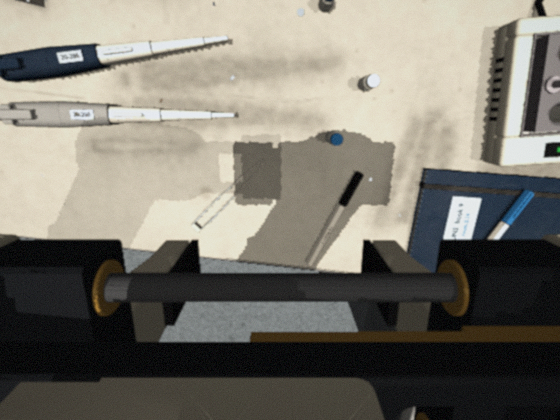

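The wrist view shows the near blue cap at (336,139), the white cap at (370,80) and the far blue vial cut off at (327,4). The near vial is at about (0.4555, 0.3545).

>>> {"method": "apply_moves", "body": {"steps": [{"translation": [0.06,-0.06,-0.1],"rotation": [0,0,0]},{"translation": [0.12,-0.12,-0.2],"rotation": [0,0,0]},{"translation": [0.18,-0.18,-0.3],"rotation": [0,0,0]},{"translation": [0.228,-0.226,-0.4],"rotation": [0,0,0]},{"translation": [0.228,-0.226,-0.48],"rotation": [0,0,0]},{"translation": [0.228,-0.226,-0.52],"rotation": [0,0,0]},{"translation": [0.228,-0.226,-0.52],"rotation": [0,0,0]},{"translation": [0.228,-0.226,-0.52],"rotation": [0,0,0]},{"translation": [0.228,-0.226,-0.52],"rotation": [0,0,0]},{"translation": [0.228,-0.226,-0.52],"rotation": [0,0,0]}], "jaw": 0.1}}

```text
t: 1.87
eef_pos: [0.4557, 0.3559, 0.0743]
ee_rot: [-3.14, -0.002, 0.126]
force: [0.7, 0.2, -0.3]
width: 0.0398
gripper_force: 0.0
```

```bash
python3 - <<'E'
from h import *
m=camera_model('wrist');print(m['xyz'],m['rotation'])
s=get_state();print(s['t'],s['eef_pos'],s['ee_rot'],np.abs(s['qd']).max(),s['width'])
im=grab_frame('wrist');cv2.imwrite('pics/w2.png',im)
b,k=blobs(im,(95,90,60),(125,255,255),20)
for c,a,q in b: print(c,a,q,P('wrist',c,0.039,m).round(4)[0])
E
```

```text
[0.53030521 0.36450146 0.25634316] [ 2.86493570e+00  5.27999648e-04 -1.44622826e+00]
1.8667 [0.45568484 0.35588449 0.07429666] [-3.13981735e+00 -1.77892130e-03  1.25532581e-01] 0.004110036214993157 0.039845886133362866
[260.3   7.9] 332 [250   0  21  18] [0.59   0.3842 0.039 ]
[280.6 221.2] 256 [273 212  17  19] [0.4566 0.3551 0.039 ]
[515.6 265.7] 338 [494 260  40  13] [0.4435 0.1756 0.039 ]
[507.3 314.1] 513 [495 302  29  30] [0.4022 0.1685 0.039 ]
```

View pics/w2.png

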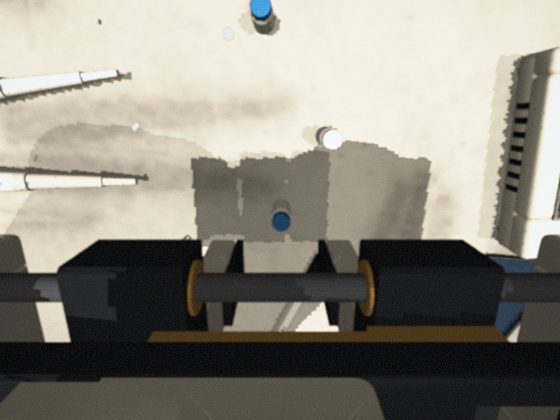

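The near vial sits at (281,221), centred between the fingers. The white cap is at (330,138) and the far blue one at (260,8).

>>> {"method": "apply_moves", "body": {"steps": [{"translation": [0.004,-0.003,-0.05],"rotation": [0,0,0]},{"translation": [0.004,-0.003,-0.1],"rotation": [0,0,0]},{"translation": [0.004,-0.003,-0.15],"rotation": [0,0,0]},{"translation": [0.004,-0.003,-0.19],"rotation": [0,0,0]},{"translation": [0.004,-0.003,-0.217],"rotation": [0,0,0]},{"translation": [0.004,-0.003,-0.217],"rotation": [0,0,0]},{"translation": [0.004,-0.003,-0.217],"rotation": [0,0,0]},{"translation": [0.004,-0.003,-0.217],"rotation": [0,0,0]},{"translation": [0.004,-0.003,-0.217],"rotation": [0,0,0]},{"translation": [0.004,-0.003,-0.217],"rotation": [0,0,0]}]}}

```text
t: 2.75
eef_pos: [0.4566, 0.3543, 0.0192]
ee_rot: [-3.141, -0.001, 0.125]
force: [0.4, -0.4, 0.8]
width: 0.039
gripper_force: 0.0
```

>>> {"method": "apply_moves", "body": {"steps": [{"translation": [0,0,0],"rotation": [0,0,0]},{"translation": [0,0,0],"rotation": [0,0,0]},{"translation": [0,0,0],"rotation": [0,0,0]},{"translation": [0,0,0],"rotation": [0,0,0]},{"translation": [0,0,0],"rotation": [0,0,0]},{"translation": [0,0,0],"rotation": [0,0,0]},{"translation": [0,0,0],"rotation": [0,0,0]},{"translation": [0,0,0.05],"rotation": [0,0,0]},{"translation": [0,0,0.15],"rotation": [0,0,0]},{"translation": [0,0,0.25],"rotation": [0,0,0]}], "jaw": 1, "newtons": 12}}

```text
t: 3.58
eef_pos: [0.4558, 0.3531, 0.0808]
ee_rot: [3.14, 0.002, 0.124]
force: [-0.6, 0.2, 0.7]
width: 0.0009
gripper_force: 0.0
```

```bash
python3 - <<'E'
from h import *
m=camera_model('wrist');s=get_state();print(s['eef_pos'],s['width'],s['gripper_force'])
im=grab_frame('wrist');cv2.imwrite('pics/w3.png',im)
b,k=blobs(im,(95,90,60),(125,255,255),20)
for c,a,q in b: print(c,a,q,P('wrist',c,0.039,m).round(4)[0])
t=grab_frame('side');cv2.imwrite('pics/s3.png',t)
cv2.imwrite('pics/v3.png',np.hstack([cv2.resize(im[60:340,100:460],(396,308)),cv2.resize(t[220:400,180:420],(400,308))]))
E
```

```text
[0.45583936 0.35309522 0.08079942] 0.0009249069585601001 0.0
[255.9   9.2] 362 [246   0  21  21] [0.5906 0.3843 0.039 ]
[276.8 217.8] 245 [269 209  17  18] [0.4566 0.355  0.039 ]
[504.7 263.3] 718 [475 255  60  18] [0.4413 0.1753 0.039 ]
[488.6 318.1] 783 [471 302  42  40] [0.392  0.1728 0.039 ]
[519.  312.3] 138 [512 302  14  20] [0.4003 0.1499 0.039 ]
[426. 310.] 81 [419 304  17  13] [0.3933 0.2256 0.039 ]
[428.3 336.1] 23 [426 332   6   9] [0.3691 0.2175 0.039 ]
```

View pics/v3.png

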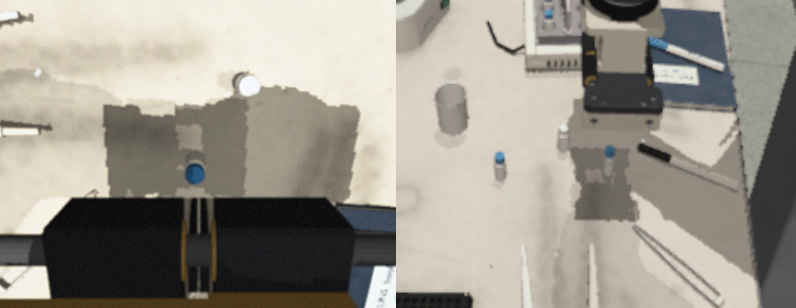

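```bash
cat >> h.py <<'E'
def proj(n,p,m=None):
    m=m or camera_model(n)
    d=(np.atleast_2d(p)-m['xyz'])@R.from_euler('xyz',m['rotation']).as_matrix()
    return np.c_[m['fx']*d[:,0]/d[:,2]+m['cx'],m['fy']*d[:,1]/d[:,2]+m['cy']].round(1)
E
python3 - <<'E'
from h import *
s=get_state();p=s['eef_pos'];print(s['t'],p)
for n in('side','top','wrist'): print(n,'tcp',proj(n,p),'+66mm',proj(n,p+[0,0,.066]),'vial',proj(n,[.456,.355,.039]))
t=cv2.imread('pics/s3.png')
b,k=blobs(t,(95,90,60),(125,255,255),6)
for c,a,q in b:
    if 200<c[0]<350 and 280<c[1]<350: print(c,a,q,P('side',c,.038).round(4))
im=grab_frame('top');cv2.imwrite('pics/t3.png',cv2.resize(im[150:330,120:320],(800,600)*1 if 0 else (660,594),interpolation=cv2.INTER_CUBIC))
E
```

```text
3.6833 [0.45827636 0.35604834 0.08512126]
side tcp [[308.2 292.5]] +66mm [[310.5 269.2]] vial [[307.9 307.2]]
top tcp [[174.9 266.2]] +66mm [[168.4 263.4]] vial [[179.5 268.9]]
wrist tcp [[279.2 241. ]] +66mm [[278.2 301.5]] vial [[280.6 220.7]]
[307.9 308.4] 27 [306 306   5   6] [[0.4558 0.3574 0.038 ]]
[241.9 311.6] 27 [240 309   5   6] [[0.5903 0.3862 0.038 ]]
```

View pics/t3.png

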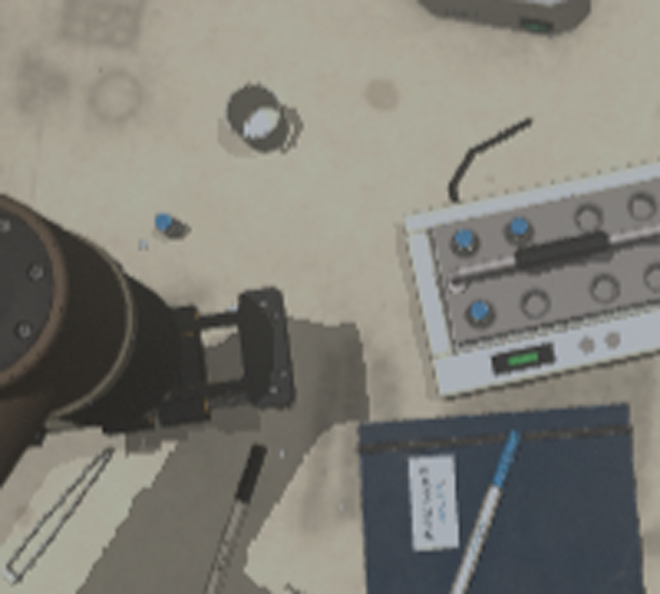

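The vial was not touched, and the projected tips line up with it. I probably lifted before the slow fingers had closed, so I'll repeat with a longer close.

>>> {"method": "apply_moves", "body": {"steps": [{"translation": [0,0,0],"rotation": [0,0,0]},{"translation": [0,0,0],"rotation": [0,0,0]},{"translation": [0,0,0],"rotation": [0,0,0]},{"translation": [0,0,0],"rotation": [0,0,0]},{"translation": [0,0.003,-0.06],"rotation": [0,0,0]},{"translation": [0,0.003,-0.12],"rotation": [0,0,0]},{"translation": [0,0.003,-0.18],"rotation": [0,0,0]},{"translation": [0,0.003,-0.22],"rotation": [0,0,0]},{"translation": [0,0.003,-0.246],"rotation": [0,0,0]},{"translation": [0,0.003,-0.246],"rotation": [0,0,0]}], "jaw": 0.2}}

```text
t: 4.57
eef_pos: [0.4557, 0.3538, 0.0178]
ee_rot: [3.139, 0.002, 0.124]
force: [0.3, -0.2, 0.8]
width: 0.0348
gripper_force: 0.0
```

>>> {"method": "apply_moves", "body": {"steps": [{"translation": [0,0,0],"rotation": [0,0,0]},{"translation": [0,0,0],"rotation": [0,0,0]},{"translation": [0,0,0],"rotation": [0,0,0]},{"translation": [0,0,0],"rotation": [0,0,0]},{"translation": [0,0,0],"rotation": [0,0,0]},{"translation": [0,0,0],"rotation": [0,0,0]},{"translation": [0,0,0],"rotation": [0,0,0]},{"translation": [0,0,0],"rotation": [0,0,0]},{"translation": [0,0,0],"rotation": [0,0,0]},{"translation": [0,0,0],"rotation": [0,0,0]}], "jaw": 1, "newtons": 12}}

```text
t: 5.4
eef_pos: [0.4564, 0.3546, 0.0195]
ee_rot: [3.142, 0.0, 0.124]
force: [0.8, 0.8, -0.5]
width: 0.0004
gripper_force: 0.0
```

```bash
python3 - <<'E'
from h import *
m=camera_model('wrist');s=get_state();print(s['t'],s['eef_pos'],s['width'],s['gripper_force'],s['force'])
print('tcp',proj('wrist',s['eef_pos'],m),proj('side',s['eef_pos']))
im=grab_frame('wrist');cv2.imwrite('pics/w4.png',im)
b,k=blobs(im,(95,90,60),(125,255,255),20)
for c,a,q in b: print(c,a,q,P('wrist',c,0.039,m).round(4)[0])
t=grab_frame('side');cv2.imwrite('pics/s4.png',t)
cv2.imwrite('pics/v4.png',np.hstack([cv2.resize(im[100:340,180:380],(400,480)),cv2.resize(t[250:340,265:340],(400,480),interpolation=cv2.INTER_CUBIC)]))
E
```

```text
5.4 [0.45635182 0.3546178  0.01950451] 0.0004284196009795414 0.0 [ 0.82132223  0.76499261 -0.54358386]
tcp [[279.2 241. ]] [[307.1 313. ]]
[280.1 257.6] 21 [280 248   2  19] [0.4545 0.3539 0.039 ]
[442.  330.3] 70 [438 321  11  21] [0.4192 0.2517 0.039 ]
[452.  327.6] 27 [447 324  11   8] [0.4218 0.2463 0.039 ]
[435.5 414.5] 211 [417 407  40  13] [0.3556 0.239  0.039 ]
[483.3 415.2] 173 [465 410  33  10] [0.3589 0.2077 0.039 ]
```

View pics/v4.png

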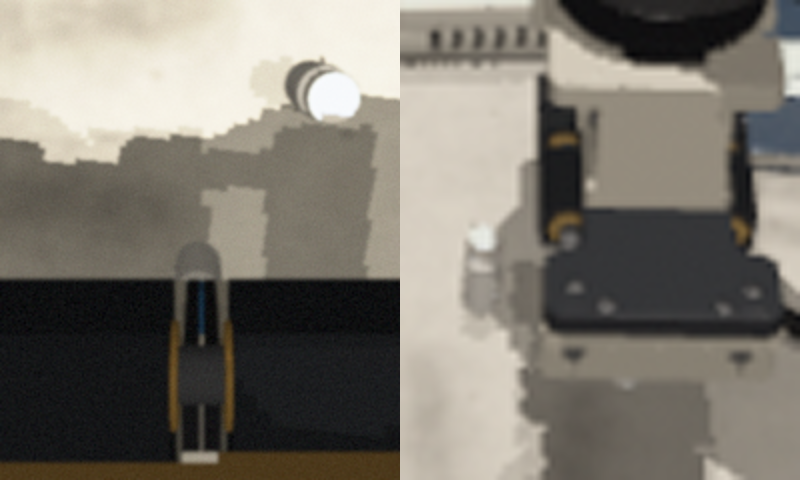

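The picture puts the vial (cap strip at (280,257)) right between the fingers, yet they report shut with zero force. I'll reopen and close again lower, on the body instead of the cap.

>>> {"method": "apply_moves", "body": {"steps": [{"translation": [0,0,0],"rotation": [0,0,0]},{"translation": [0,0,0],"rotation": [0,0,0]},{"translation": [0,0,0],"rotation": [0,0,0]},{"translation": [0,0,0],"rotation": [0,0,0]},{"translation": [0,0,0],"rotation": [0,0,0]},{"translation": [0,0,-0.02],"rotation": [0,0,0]},{"translation": [0,0,-0.04],"rotation": [0,0,0]},{"translation": [0,0,-0.05],"rotation": [0,0,0]},{"translation": [0,0,-0.05],"rotation": [0,0,0]},{"translation": [0,0,-0.05],"rotation": [0,0,0]}], "jaw": 0.2}}

```text
t: 6.33
eef_pos: [0.4562, 0.3544, 0.0066]
ee_rot: [3.141, 0.001, 0.124]
force: [0.5, -0.4, -0.4]
width: 0.0348
gripper_force: 0.0
```

```bash
python3 - <<'E'
from h import *
m=camera_model('wrist');s=get_state();print(s['t'],s['eef_pos'],s['width'],s['gripper_force'],s['force'])
im=grab_frame('wrist');cv2.imwrite('pics/w5.png',im)
b,k=blobs(im,(95,90,60),(125,255,255),20)
for c,a,q in b: print(c,a,q,P('wrist',c,0.039,m).round(4)[0])
E
```

```text
6.3333 [0.456227   0.35438649 0.00655685] 0.03477907292444595 0.0 [ 0.45416477 -0.38614407 -0.40584579]
[277.7 262.3] 467 [266 250  24  23] [0.4578 0.3553 0.039 ]
[474.6 409.6] 25 [469 407  12   8] [0.3759 0.2263 0.039 ]
```

>>> {"method": "apply_moves", "body": {"steps": [{"translation": [0,0,0],"rotation": [0,0,0]},{"translation": [0,0,0],"rotation": [0,0,0]},{"translation": [0,0,0],"rotation": [0,0,0]},{"translation": [0,0,0],"rotation": [0,0,0]},{"translation": [0,0,0],"rotation": [0,0,0]},{"translation": [0,0,0],"rotation": [0,0,0]},{"translation": [0,0,0],"rotation": [0,0,0]},{"translation": [0,0,0],"rotation": [0,0,0]},{"translation": [0,0,0],"rotation": [0,0,0]},{"translation": [0,0,0],"rotation": [0,0,0]}], "jaw": 1, "newtons": 12}}

```text
t: 7.22
eef_pos: [0.4564, 0.3547, 0.0071]
ee_rot: [-3.142, -0.0, 0.124]
force: [0.2, 1.0, 1.2]
width: 0.0128
gripper_force: 12.0
```

Now it holds: 12 N at 12.8 mm, the cap width. I'll lift it and check.

>>> {"method": "apply_moves", "body": {"steps": [{"translation": [0,0,0.04],"rotation": [0,0,0]},{"translation": [0,0,0.1],"rotation": [0,0,0]},{"translation": [0,0,0.18],"rotation": [0,0,0]},{"translation": [0,0,0.26],"rotation": [0,0,0]},{"translation": [0,0,0.34],"rotation": [0,0,0]},{"translation": [0,0,0.42],"rotation": [0,0,0]},{"translation": [0,0,0.48],"rotation": [0,0,0]},{"translation": [0,0,0.52],"rotation": [0,0,0]},{"translation": [0,0,0.52],"rotation": [0,0,0]},{"translation": [0,0,0.52],"rotation": [0,0,0]}]}}

```text
t: 8.05
eef_pos: [0.4562, 0.3547, 0.1373]
ee_rot: [-3.141, -0.0, 0.124]
force: [0.4, 0.2, -0.6]
width: 0.0131
gripper_force: 12.0
```

```bash
python3 - <<'E'
from h import *
m=camera_model('wrist');s=get_state();p=s['eef_pos'];print(s['t'],p,s['width'],s['gripper_force'])
im=grab_frame('wrist');cv2.imwrite('pics/w6.png',im)
t=grab_frame('side');cv2.imwrite('pics/s6.png',t)
tp=grab_frame('top');cv2.imwrite('pics/t6.png',tp)
print('proj z+0,-.01,-.02,-.03 side',proj('side',[p+[0,0,d] for d in(.034,.02,0,-.007,-.02)]))
print('wrist',proj('wrist',[p+[0,0,d] for d in(.034,.02,0,-.007,-.02)],m))
print('finger back side', proj('side',p+[0,.027,0]))
c=[int(x) for x in proj('side',p)[0]]
a=t[c[1]-30:c[1]+25,c[0]-30:c[0]+26];w=im[180:320,210:350]
cv2.imwrite('pics/v6.png',np.hstack([cv2.resize(a,(400,400),interpolation=cv2.INTER_CUBIC),cv2.resize(w,(400,400),interpolation=cv2.INTER_CUBIC)]));print('side origin',c)
E
```

```text
8.05 [0.45624942 0.3547144  0.13727118] 0.013092475196904173 11.987395472824574
proj z+0,-.01,-.02,-.03 side [[312.3 261.3]
 [311.8 266.6]
 [311.1 273.9]
 [310.8 276.5]
 [310.4 281.1]]
wrist [[278.9 266.6]
 [279.  254.9]
 [279.1 241. ]
 [279.2 236.7]
 [279.2 229.6]]
finger back side [[310.1 284.2]]
side origin [311, 273]
```

View pics/v6.png

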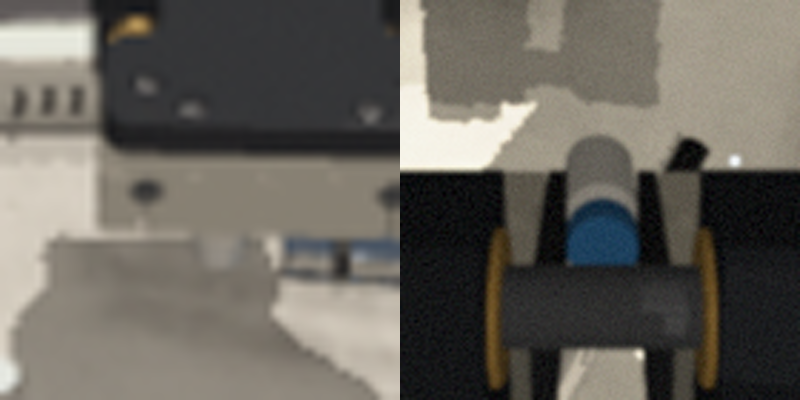

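The vial is held upright (cap at about (280,260) in the wrist view). The side view shows the finger ends sit about 2 cm above the nominal TCP, so TCP z ≈ 0.007 is right for the cap grasp. Next I'll go over the dock and measure it.

>>> {"method": "apply_moves", "body": {"steps": [{"translation": [0,-0.05,0.05],"rotation": [0,0,0]},{"translation": [0,-0.15,0.1],"rotation": [0,0,0]},{"translation": [0,-0.3,0.15],"rotation": [0,0,0]},{"translation": [0,-0.45,0.2],"rotation": [0,0,0]},{"translation": [0,-0.6,0.24],"rotation": [0,0,0]},{"translation": [0,-0.75,0.24],"rotation": [0,0,0]},{"translation": [0,-0.88,0.24],"rotation": [0,0,0]},{"translation": [0,-0.96,0.24],"rotation": [0,0,0]},{"translation": [0,-1,0.24],"rotation": [0,0,0]},{"translation": [0,-1,0.24],"rotation": [0,0,0]}]}}

```text
t: 9.03
eef_pos: [0.4559, 0.1026, 0.1971]
ee_rot: [3.141, 0.0, 0.122]
force: [0.4, -0.5, 0.0]
width: 0.0128
gripper_force: 12.0
```

```bash
python3 - <<'E'
from h import *
t=cv2.imread('pics/top0.png')
b,k=blobs(t,(95,90,60),(125,255,255),8)
for c,a,q in b:
    if 255<c[0]<282 and 210<c[1]<250: print('top',c,P('top',c,.076).round(4)[0])
m=camera_model('wrist');s=get_state();print(s['t'],s['eef_pos'],s['ee_rot'],s['width'])
im=grab_frame('wrist');cv2.imwrite('pics/w7.png',im)
b,k=blobs(im,(95,90,60),(125,255,255),20)
for c,a,q in b: print(c,a,q,P('wrist',c,.076,m).round(4)[0])
# dark round holes: Hough
g=cv2.GaussianBlur(cv2.cvtColor(im,cv2.COLOR_BGR2GRAY),(3,3),0)
h=cv2.HoughCircles(g,cv2.HOUGH_GRADIENT,1,20,param1=80,param2=14,minRadius=7,maxRadius=14)
if h is not None:
  for x,y,r in h[0]:
    if y<245: print('circ',x,y,r,P('wrist',[x,y],.053,m).round(4)[0])
E
```

```text
top [276.7 218.1] [0.5718 0.1075 0.076 ]
top [260.2 221.8] [0.5636 0.1485 0.076 ]
top [264.7 243.7] [0.5087 0.1384 0.076 ]
9.0333 [0.45588826 0.10260255 0.19709413] [3.14142061e+00 3.15236524e-04 1.22265249e-01] 0.01283597709491738
[ 3.2 11.1] 97 [ 0  4  8 15] [0.5849 0.3527 0.076 ]
[289.   64.4] 199 [282  57  15  16] [0.5729 0.1083 0.076 ]
[241.4  67.9] 201 [234  60  16  17] [0.565  0.1496 0.076 ]
[521.1 160.8] 4719 [469 121  91  87] [ 0.5155 -0.1225  0.076 ]
[247.4 132.9] 172 [241 126  14  15] [0.5098 0.1391 0.076 ]
[389.4 158. ] 74 [385 154  10  10] [0.5029 0.0029 0.076 ]
[222.1 190.6] 40 [214 189  16   5] [0.4519 0.1586 0.076 ]
[168.3 211.5] 30 [166 205   7  13] [0.424  0.2103 0.076 ]
[257.3 222.4] 381 [245 205  25  35] [0.4233 0.1211 0.076 ]
[321.7 231.7] 319 [299 218  37  21] [0.4212 0.0551 0.076 ]
[280.4 262.5] 458 [269 250  24  23] [0.3821 0.0926 0.076 ]
circ 249.5 131.5 11.8 [0.5098 0.1393 0.053 ]
circ 345.5 62.5 12.2 [0.5842 0.0552 0.053 ]
circ 287.5 68.5 12.2 [0.5724 0.109  0.053 ]
circ 242.5 71.5 13.4 [0.5646 0.1512 0.053 ]
circ 278.5 238.5 12.2 [0.3993 0.0968 0.053 ]
circ 390.5 58.5 12.2 [0.5928 0.0137 0.053 ]
circ 388.5 121.5 12.1 [0.5362 0.0033 0.053 ]
circ 289.5 129.5 9.6 [0.5166 0.0998 0.053 ]
circ 345.5 123.5 11.1 [0.5291 0.0453 0.053 ]
```

View pics/w7.png

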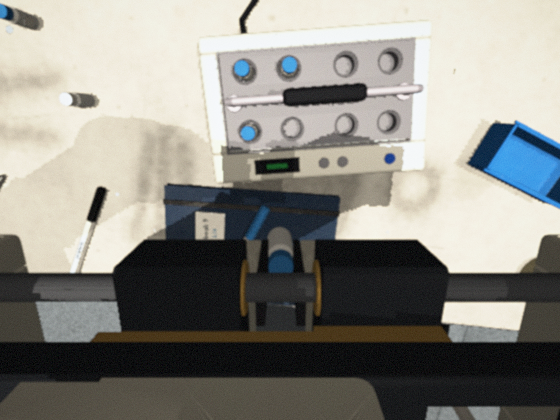

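The tray shows loaded caps at (242,68), (289,64) and (248,133). The free holes are at (345,62), (390,58), (388,121), (345,123) and (290,129), the black handle at (325,95) and the blue tray at the right edge.

```bash
cat > fit.py <<'E'
from h import *
L=np.array([[28,69],[28,27],[-28,69],[28,-27],[28,-69],[-28,-69],[-28,-27],[-28,27]])/1e3
W=np.array([[.565,.1496],[.5729,.1083],[.5098,.1391],[.5842,.0552],[.5928,.0137],[.5362,.0033],[.5291,.0453],[.5166,.0998]])
lc,wc=L.mean(0),W.mean(0)
r,_=R.align_vectors(np.c_[W-wc,np.zeros(8)],np.c_[L-lc,np.zeros(8)])
A=r.as_matrix()[:2,:2];o=wc-A@lc;yaw=np.arctan2(A[1,0],A[0,0])
H=lambda x,y:o+A@np.array([x,y])
E
python3 - <<'E'
from fit import *
print(o,yaw,((W-wc)-(L-lc)@A.T).round(4))
for h in[(-.028,-.069),(-.028,-.027),(.028,-.069),(.028,-.027),(-.028,.027)]: print(h,H(*h).round(4))
s=get_state();print(s['eef_pos'],s['ee_rot'])
E
```

```text
[0.550825  0.0767875] 0.19402921012039914 [[ 0.     -0.0003]
 [-0.0002 -0.0004]
 [-0.0002  0.    ]
 [ 0.0007 -0.0005]
 [ 0.0012 -0.0008]
 [-0.0005 -0.0004]
 [ 0.0005  0.0004]
 [-0.0015  0.0019]]
(-0.028, -0.069) [0.5367 0.0037]
(-0.028, -0.027) [0.5286 0.0449]
(0.028, -0.069) [0.5916 0.0145]
(0.028, -0.027) [0.5835 0.0557]
(-0.028, 0.027) [0.5181 0.0979]
[0.45626197 0.10374172 0.19710287] [3.14157758e+00 3.43274918e-05 1.22660330e-01]
```

>>> {"method": "apply_moves", "body": {"steps": [{"translation": [0.05,-0.06,0],"rotation": [0,0,0.03]},{"translation": [0.12,-0.15,0],"rotation": [0,0,0.07]},{"translation": [0.2,-0.25,0],"rotation": [0,0,0.11]},{"translation": [0.28,-0.35,0],"rotation": [0,0,0.136]},{"translation": [0.322,-0.401,-0.08],"rotation": [0,0,0.136]},{"translation": [0.322,-0.401,-0.2],"rotation": [0,0,0.136]},{"translation": [0.322,-0.401,-0.32],"rotation": [0,0,0.136]},{"translation": [0.322,-0.401,-0.42],"rotation": [0,0,0.136]},{"translation": [0.322,-0.401,-0.468],"rotation": [0,0,0.136]},{"translation": [0.322,-0.401,-0.468],"rotation": [0,0,0.136]}]}}

```text
t: 9.92
eef_pos: [0.5349, 0.0047, 0.0764]
ee_rot: [3.141, 0.006, 0.196]
force: [0.0, 0.4, -0.3]
width: 0.0128
gripper_force: 12.0
```

```bash
python3 - <<'E'
from fit import *
m=camera_model('wrist');s=get_state();print(s['t'],s['eef_pos'],s['ee_rot'],s['width'],s['force'])
s=[]
for i in range(3):
    im=grab_frame('wrist');s.append(get_state()['eef_pos'])
print(np.mean(s,0)); cv2.imwrite('pics/w8.png',im);m=camera_model('wrist')
b,k=blobs(im,(95,90,60),(125,255,255),60)
for c,a,q in b: print(c,a,q,P('wrist',c,.0755,m).round(4)[0])
E
```

```text
9.9167 [0.53489076 0.00470446 0.0764321 ] [3.14100965 0.00646661 0.19613366] 0.012815450382583932 [ 0.02537869  0.3538509  -0.27284014]
[0.5370384  0.00507982 0.07965115]
[ 42.  149.3] 416 [ 31 139  23  22] [0.5651 0.1513 0.0755]
[114.8 149.9] 435 [103 139  24  23] [0.573  0.1097 0.0755]
[467.6 253.8] 2781 [423 223 108  51] [ 0.5504 -0.1154  0.0755]
[ 59.7 239.3] 330 [ 49 228  22  22] [0.5099 0.1407 0.0755]
[280.4 262.6] 449 [269 250  24  23] [0.521  0.001  0.0755]
[491.7 315.8] 1915 [443 301  82  42] [ 0.51   -0.1477  0.0755]
[ 88.7 321.5] 677 [ 61 305  48  37] [0.4524 0.1208 0.0755]
[116.6 326. ] 72 [111 319  10  12] [0.4525 0.1019 0.0755]
```

>>> {"method": "apply_moves", "body": {"steps": [{"translation": [-0.002,-0.002,-0.02],"rotation": [0,0,0]},{"translation": [-0.002,-0.002,-0.035],"rotation": [0,0,0]},{"translation": [-0.002,-0.002,-0.05],"rotation": [0,0,0]},{"translation": [-0.002,-0.002,-0.065],"rotation": [0,0,0]},{"translation": [-0.002,-0.002,-0.08],"rotation": [0,0,0]},{"translation": [-0.002,-0.002,-0.095],"rotation": [0,0,0]},{"translation": [-0.002,-0.002,-0.11],"rotation": [0,0,0]},{"translation": [-0.002,-0.002,-0.12],"rotation": [0,0,0]},{"translation": [-0.002,-0.002,-0.13],"rotation": [0,0,0]},{"translation": [-0.002,-0.002,-0.135],"rotation": [0,0,0]}]}}

```text
t: 10.9
eef_pos: [0.5362, 0.0038, 0.0458]
ee_rot: [3.142, 0.0, 0.196]
force: [-0.1, 0.6, -1.1]
width: 0.0128
gripper_force: 12.0
```

```bash
python3 - <<'E'
from fit import *
for i in range(3):
    im=grab_frame('wrist');s=get_state();print(s['t'],s['eef_pos'].round(4),s['force'].round(2),s['moment'].round(2),s['width'])
m=camera_model('wrist')
b,k=blobs(im,(95,90,60),(125,255,255),60)
for c,a,q in b: print(c,a,q)
E
```

```text
10.95 [0.5361 0.0038 0.0458] [ 0.24  0.29 -0.72] [-0.05 -0.03 -0.01] 0.012650482336164556
11.0 [0.5362 0.0038 0.046 ] [0.1  0.65 0.5 ] [-0.07 -0.   -0.03] 0.01286664387101378
11.05 [0.5364 0.0039 0.0462] [1.12 0.58 0.24] [-0.07 -0.    0.05] 0.012702990620103842
[ 76.1 155.5] 641 [ 62 142  29  28]
[477.4 259.2] 1837 [441 236  88  38]
[280.4 262.9] 433 [269 250  24  23]
[485.8 318.5] 2786 [441 301  85  42]
[ 59.4 335.8] 207 [ 44 330  30  12]
```

>>> {"method": "apply_moves", "body": {"steps": [{"translation": [0,0,-0.003],"rotation": [0,0,0]},{"translation": [0,0,-0.006],"rotation": [0,0,0]},{"translation": [0,0,-0.009],"rotation": [0,0,0]},{"translation": [0,0,-0.009],"rotation": [0,0,0]},{"translation": [0,0,-0.009],"rotation": [0,0,0]},{"translation": [0,0,-0.009],"rotation": [0,0,0]},{"translation": [0,0,-0.009],"rotation": [0,0,0]},{"translation": [0,0,-0.009],"rotation": [0,0,0]},{"translation": [0,0,-0.009],"rotation": [0,0,0]},{"translation": [0,0,-0.009],"rotation": [0,0,0]}]}}

```text
t: 11.88
eef_pos: [0.5365, 0.0039, 0.0441]
ee_rot: [3.142, -0.0, 0.196]
force: [0.7, -0.7, 1.1]
width: 0.0127
gripper_force: 12.0
```

>>> {"method": "apply_moves", "body": {"steps": [{"translation": [0,0,0],"rotation": [0,0,0]},{"translation": [0,0,0],"rotation": [0,0,0]},{"translation": [0,0,0],"rotation": [0,0,0]},{"translation": [0,0,0],"rotation": [0,0,0]},{"translation": [0,0,0],"rotation": [0,0,0]},{"translation": [0,0,0.04],"rotation": [0,0,0]},{"translation": [0,0,0.1],"rotation": [0,0,0]},{"translation": [0,0,0.2],"rotation": [0,0,0]},{"translation": [0,0,0.32],"rotation": [0,0,0]},{"translation": [0,0,0.45],"rotation": [0,0,0]}], "jaw": 0.3}}

```text
t: 12.72
eef_pos: [0.5356, 0.0036, 0.1578]
ee_rot: [3.141, 0.002, 0.196]
force: [0.6, -0.1, -1.3]
width: 0.0305
gripper_force: 0.0
```

>>> {"method": "apply_moves", "body": {"steps": [{"translation": [-0.05,0.08,0.06],"rotation": [0,0,0]},{"translation": [-0.1,0.18,0.1],"rotation": [0,0,0]},{"translation": [-0.13,0.3,0.1],"rotation": [0,0,0]},{"translation": [-0.15,0.45,0.1],"rotation": [0,0,0]},{"translation": [-0.15,0.6,0.1],"rotation": [0,0,0]},{"translation": [-0.13,0.75,0.1],"rotation": [0,0,0]},{"translation": [-0.1,0.88,0.1],"rotation": [0,0,0]},{"translation": [-0.06,0.96,0.1],"rotation": [0,0,0]},{"translation": [-0.04,1,0.1],"rotation": [0,0,0]},{"translation": [-0.04,1,0.1],"rotation": [0,0,0]}]}}

```text
t: 13.55
eef_pos: [0.527, 0.2558, 0.1816]
ee_rot: [3.141, -0.0, 0.197]
force: [-0.0, 0.2, -0.6]
width: 0.0302
gripper_force: 0.0
```

```bash
python3 - <<'E'
from fit import *
S=[]
for i in range(2):
    im=grab_frame('wrist');S.append(get_state()['eef_pos'])
m=camera_model('wrist');s=get_state();print(s['t'],np.mean(S,0),s['ee_rot'],s['width'])
cv2.imwrite('pics/w9.png',im)
b,k=blobs(im,(95,90,60),(125,255,255),60)
for c,a,q in b: print(c,a,q,P('wrist',c,.039,m)[0].round(4),P('wrist',c,.0755,m)[0].round(4))
E
```

```text
13.65 [0.52619658 0.25390753 0.18148149] [3.14123384e+00 7.51014293e-04 1.95753650e-01] 0.030498022834321174
[161.2  98.7] 144 [155  93  14  13] [0.5912 0.3828 0.039 ] [0.5922 0.3698 0.0755]
[399.3 179. ] 172 [392 172  15  15] [0.5598 0.1333 0.039 ] [0.5643 0.1484 0.0755]
[444.5 179.2] 184 [436 173  17  14] [0.5686 0.0871 0.039 ] [0.5722 0.1075 0.0755]
[392.7 234.7] 125 [386 229  15  12] [0.499  0.1221 0.039 ] [0.5104 0.1385 0.0755]
[534.6 236. ] 162 [526 230  18  13] [ 0.5275 -0.0307  0.039 ] [0.5357 0.0029 0.0755]
[508.5 257. ] 70 [504 253  10   9] [ 0.4983 -0.0123  0.039 ] [0.5098 0.0192 0.0755]
```

>>> {"method": "apply_moves", "body": {"steps": [{"translation": [0.06,0.12,0],"rotation": [0,0,0]},{"translation": [0.12,0.25,0],"rotation": [0,0,0]},{"translation": [0.18,0.37,-0.05],"rotation": [0,0,0]},{"translation": [0.23,0.47,-0.12],"rotation": [0,0,0]},{"translation": [0.257,0.52,-0.22],"rotation": [0,0,0]},{"translation": [0.257,0.52,-0.32],"rotation": [0,0,0]},{"translation": [0.257,0.52,-0.4],"rotation": [0,0,0]},{"translation": [0.257,0.52,-0.43],"rotation": [0,0,0]},{"translation": [0.257,0.52,-0.43],"rotation": [0,0,0]},{"translation": [0.257,0.52,-0.43],"rotation": [0,0,0]}]}}

```text
t: 14.48
eef_pos: [0.5911, 0.3832, 0.0752]
ee_rot: [3.142, -0.001, 0.195]
force: [-0.1, 1.1, -0.1]
width: 0.0308
gripper_force: 0.0
```

```bash
python3 - <<'E'
from fit import *
S=[]
for i in range(3):
    im=grab_frame('wrist');S.append(get_state()['eef_pos'])
m=camera_model('wrist');print(get_state()['t'],np.mean(S,0))
b,k=blobs(im,(95,90,60),(125,255,255),60)
for c,a,q in b: print(c,a,q,P('wrist',c,.039,m)[0].round(4))
E
```

```text
14.6333 [0.59156789 0.38405957 0.0762374 ]
[278.6 221. ] 250 [271 212  17  19] [0.5916 0.3848 0.039 ]
[471.4 411.2] 154 [460 407  26  10] [0.4515 0.1848 0.039 ]
```

>>> {"method": "apply_moves", "body": {"steps": [{"translation": [0,0.002,-0.06],"rotation": [0,0,0]},{"translation": [0,0.002,-0.12],"rotation": [0,0,0]},{"translation": [0,0.002,-0.18],"rotation": [0,0,0]},{"translation": [0,0.002,-0.23],"rotation": [0,0,0]},{"translation": [0,0.002,-0.26],"rotation": [0,0,0]},{"translation": [0,0.002,-0.275],"rotation": [0,0,0]},{"translation": [0,0.002,-0.275],"rotation": [0,0,0]},{"translation": [0,0.002,-0.275],"rotation": [0,0,0]},{"translation": [0,0.002,-0.275],"rotation": [0,0,0]},{"translation": [0,0.002,-0.275],"rotation": [0,0,0]}]}}

```text
t: 15.47
eef_pos: [0.591, 0.3848, 0.0062]
ee_rot: [-3.141, -0.001, 0.196]
force: [-0.4, -0.3, 0.6]
width: 0.031
gripper_force: 0.0
```

>>> {"method": "apply_moves", "body": {"steps": [{"translation": [0,0,0],"rotation": [0,0,0]},{"translation": [0,0,0],"rotation": [0,0,0]},{"translation": [0,0,0],"rotation": [0,0,0]},{"translation": [0,0,0],"rotation": [0,0,0]},{"translation": [0,0,0],"rotation": [0,0,0]},{"translation": [0,0,0],"rotation": [0,0,0]},{"translation": [0,0,0],"rotation": [0,0,0]},{"translation": [0,0,0],"rotation": [0,0,0]},{"translation": [0,0,0],"rotation": [0,0,0]},{"translation": [0,0,0],"rotation": [0,0,0]}], "jaw": 1}}

```text
t: 16.3
eef_pos: [0.5907, 0.3845, 0.0054]
ee_rot: [-3.141, -0.0, 0.196]
force: [-0.8, -0.0, 1.4]
width: 0.0134
gripper_force: 12.0
```

>>> {"method": "apply_moves", "body": {"steps": [{"translation": [0,0,0.05],"rotation": [0,0,0]},{"translation": [0,0,0.14],"rotation": [0,0,0]},{"translation": [0,0,0.26],"rotation": [0,0,0]},{"translation": [0,0,0.38],"rotation": [0,0,0]},{"translation": [0,-0.03,0.48],"rotation": [0,0,0]},{"translation": [0,-0.1,0.54],"rotation": [0,0,0]},{"translation": [0,-0.2,0.56],"rotation": [0,0,0]},{"translation": [0,-0.32,0.56],"rotation": [0,0,0]},{"translation": [0,-0.46,0.56],"rotation": [0,0,0]},{"translation": [0,-0.6,0.56],"rotation": [0,0,0]}]}}

```text
t: 17.13
eef_pos: [0.5902, 0.2333, 0.1463]
ee_rot: [-3.141, -0.001, 0.197]
force: [0.5, 1.0, 0.0]
width: 0.0135
gripper_force: 12.0
```

>>> {"method": "apply_moves", "body": {"steps": [{"translation": [0,-0.14,0],"rotation": [0,0,0]},{"translation": [0,-0.28,0],"rotation": [0,0,0]},{"translation": [0,-0.42,0],"rotation": [0,0,0]},{"translation": [0,-0.55,0],"rotation": [0,0,0]},{"translation": [0,-0.67,0],"rotation": [0,0,0]},{"translation": [0,-0.77,0],"rotation": [0,0,0]},{"translation": [0,-0.84,0],"rotation": [0,0,0]},{"translation": [0.001,-0.88,0],"rotation": [0,0,0]},{"translation": [0.001,-0.88,-0.04],"rotation": [0,0,0]},{"translation": [0.001,-0.88,-0.08],"rotation": [0,0,0]}]}}

```text
t: 17.97
eef_pos: [0.5913, 0.0144, 0.1255]
ee_rot: [-3.141, -0.002, 0.195]
force: [-0.6, 0.5, -1.0]
width: 0.0134
gripper_force: 12.0
```

```bash
python3 - <<'E'
from fit import *
S=[]
for i in range(4):
    im=grab_frame('wrist');s=get_state();S.append(s['eef_pos'])
m=camera_model('wrist');print(s['t'],S,s['width'],s['ee_rot'])
b,k=blobs(im,(95,90,60),(125,255,255),60)
for c,a,q in b: print(c,a,q,P('wrist',c,.0755,m)[0].round(4))
E
```

```text
18.1667 [array([0.58961244, 0.01473384, 0.12251064]), array([0.5893879 , 0.01490024, 0.12296289]), array([0.58997466, 0.01505596, 0.12383272]), array([0.59050843, 0.01517935, 0.12451766])] 0.013246820212969416 [3.14132509e+00 1.57721895e-03 1.96889208e-01]
[ 98.1 214.2] 254 [ 89 205  21  19] [0.5652 0.1507 0.0755]
[153.7 214.5] 251 [145 206  19  18] [0.5732 0.1092 0.0755]
[280.5 262.5] 477 [268 250  26  23] [0.5525 0.0066 0.0755]
[476.8 321.1] 2546 [442 301  80  42] [ 0.5313 -0.1667  0.0755]
[110.7 314.6] 92 [ 98 311  20   9] [0.4779 0.1368 0.0755]
```

>>> {"method": "apply_moves", "body": {"steps": [{"translation": [0.001,0,-0.07],"rotation": [0,0,0]},{"translation": [0.001,0,-0.14],"rotation": [0,0,0]},{"translation": [0.001,0,-0.18],"rotation": [0,0,0]},{"translation": [0.001,0,-0.2],"rotation": [0,0,0]},{"translation": [0.001,0,-0.22],"rotation": [0,0,0]},{"translation": [0.001,0,-0.24],"rotation": [0,0,0]},{"translation": [0.001,0,-0.26],"rotation": [0,0,0]},{"translation": [0.001,0,-0.28],"rotation": [0,0,0]},{"translation": [0.001,0,-0.3],"rotation": [0,0,0]},{"translation": [0.001,0,-0.315],"rotation": [0,0,0]}]}}

```text
t: 19.0
eef_pos: [0.5911, 0.0143, 0.0461]
ee_rot: [-3.142, 0.0, 0.196]
force: [0.0, 0.2, -0.7]
width: 0.0137
gripper_force: 12.0
```

```bash
python3 - <<'E'
from fit import *
for i in range(3):
    im=grab_frame('wrist');s=get_state();print(s['t'],s['eef_pos'].round(4),s['force'].round(2),s['moment'].round(2),s['width'])
b,k=blobs(im,(95,90,60),(125,255,255),60)
for c,a,q in b: print(c,a,q)
E
```

```text
19.05 [0.5906 0.0143 0.0454] [ 0.3  -0.29 -0.59] [-0.04  0.04 -0.01] 0.013613974280899421
19.1 [0.5907 0.0142 0.0458] [-0.62 -0.2  -0.16] [ 0.02  0.01 -0.06] 0.01346001401923649
19.15 [0.591  0.0143 0.0463] [ 0.16 -0.5  -0.63] [-0.04 -0.05 -0.02] 0.01377839567727841
[ 94.1 261.1] 504 [ 81 247  28  26]
[280.6 262.4] 473 [269 250  25  23]
[472.7 326.6] 1793 [443 302  74  41]
[489.1 409.8] 169 [474 405  26  13]
```

>>> {"method": "apply_moves", "body": {"steps": [{"translation": [0,0,-0.004],"rotation": [0,0,0]},{"translation": [0,0,-0.008],"rotation": [0,0,0]},{"translation": [0,0,-0.01],"rotation": [0,0,0]},{"translation": [0,0,-0.01],"rotation": [0,0,0]},{"translation": [0,0,-0.01],"rotation": [0,0,0]},{"translation": [0,0,-0.01],"rotation": [0,0,0]},{"translation": [0,0,-0.01],"rotation": [0,0,0]},{"translation": [0,0,-0.01],"rotation": [0,0,0]},{"translation": [0,0,-0.01],"rotation": [0,0,0]},{"translation": [0,0,-0.01],"rotation": [0,0,0]}]}}

```text
t: 19.98
eef_pos: [0.5911, 0.0144, 0.044]
ee_rot: [3.142, -0.0, 0.196]
force: [0.0, 0.8, -0.1]
width: 0.0134
gripper_force: 12.0
```

>>> {"method": "apply_moves", "body": {"steps": [{"translation": [0,0,0],"rotation": [0,0,0]},{"translation": [0,0,0],"rotation": [0,0,0]},{"translation": [0,0,0],"rotation": [0,0,0]},{"translation": [0,0,0],"rotation": [0,0,0]},{"translation": [0,0,0],"rotation": [0,0,0]},{"translation": [0,0,0.04],"rotation": [0,0,0]},{"translation": [0,0,0.1],"rotation": [0,0,0]},{"translation": [0,0,0.22],"rotation": [0,0,0]},{"translation": [0,0,0.36],"rotation": [0,0,0]},{"translation": [0,0.03,0.5],"rotation": [0,0,0]}], "jaw": 0.3}}

```text
t: 20.82
eef_pos: [0.5905, 0.021, 0.1708]
ee_rot: [3.141, 0.001, 0.195]
force: [1.7, -0.4, 0.2]
width: 0.0309
gripper_force: 0.0
```

>>> {"method": "apply_moves", "body": {"steps": [{"translation": [-0.02,0.1,0.05],"rotation": [0,0,0]},{"translation": [-0.05,0.22,0.08],"rotation": [0,0,0]},{"translation": [-0.08,0.36,0.08],"rotation": [0,0,0]},{"translation": [-0.11,0.5,0.08],"rotation": [0,0,0]},{"translation": [-0.14,0.63,0.08],"rotation": [0,0,0]},{"translation": [-0.18,0.76,0.08],"rotation": [0,0,0]},{"translation": [-0.22,0.88,0.08],"rotation": [0,0,0]},{"translation": [-0.26,0.96,0.08],"rotation": [0,0,0]},{"translation": [-0.3,1,0.08],"rotation": [0,0,0]},{"translation": [-0.3,1,0.08],"rotation": [0,0,0]}]}}

```text
t: 21.65
eef_pos: [0.5148, 0.2739, 0.1898]
ee_rot: [-3.141, -0.0, 0.198]
force: [-0.4, 0.1, -0.1]
width: 0.0305
gripper_force: 0.0
```

```bash
python3 - <<'E'
from fit import *
S=[]
for i in range(2):
    im=grab_frame('wrist');S.append(get_state()['eef_pos'])
m=camera_model('wrist');s=get_state();print(s['t'],np.mean(S,0),s['width'])
cv2.imwrite('pics/w10.png',im)
b,k=blobs(im,(95,90,60),(125,255,255),60)
for c,a,q in b: print(c,a,q,P('wrist',c,.0755,m)[0].round(4))
q0=proj('wrist',[.515,.3245,.039],m)[0];print('exp',q0)
g=cv2.cvtColor(im,cv2.COLOR_BGR2GRAY)
x,y=q0.astype(int);print(g[y-18:y+19:3,x-24:x+25:3])
w=cv2.imread('pics/w2.png');print(cv2.cvtColor(w,cv2.COLOR_BGR2HSV)[122:156:3,314:350:3].tolist()[5])
E
```

```text
21.75 [0.51568403 0.27257495 0.18980266] 0.030545142402234954
[418.6 170. ] 160 [412 164  15  14] [0.5653 0.1486 0.0755]
[462.9 170.4] 185 [455 164  17  14] [0.573  0.1076 0.0755]
[411.6 226.1] 142 [405 220  14  13] [0.5104 0.1379 0.0755]
[550.8 227.3] 157 [542 221  17  14] [0.536  0.0024 0.0755]
[522.7 248.6] 68 [518 245  10   8] [0.5091 0.0206 0.0755]
exp [231.  178.2]
[[211 215 216 219 223 220 223 221 138 108 116 113 112 114 117 127 140]
 [212 216 216 219 222 219 221 213 109  95  96 115 115 119 113 123 151]
 [215 214 218 221 217 220 215 121 113 104  88  99 116 114 117 136 152]
 [221 219 223 222 219 222 147 134 118 100  85  92 113 115 114 122 139]
 [220 221 222 225 220 213 142 145 150 120  96 108 112 115 111 115 135]
 [221 222 221 224 221 203 144 143 142 129 103 116 114 116 114 132 154]
 [221 222 217 219 219 220 164 141 144 116 115 116 119 116 112 123 122]
 [220 219 222 221 223 224 223 215 143 112 110 116 111 103 119 113 114]
 [219 223 222 222 223 223 223 222 161 113 118 113 113 117 116 113 112]
 [219 222 225 224 225 223 223 223 199 115 119 117 117 116 114 117 115]
 [226 227 227 229 225 228 222 223 187 116 116 117 112 112 114 116 121]
 [237 240 242 242 242 229 224 227 210 119 117 117 111 116 113 150 156]
 [237 239 238 241 243 232 229 234 215 126 129 130 126 130 124 132 156]]
[[23, 33, 219], [35, 17, 88], [20, 28, 190], [45, 5, 203], [108, 5, 252], [108, 5, 251], [105, 4, 251], [102, 5, 251], [108, 5, 251], [90, 2, 246], [24, 15, 246], [24, 16, 246]]
```

```bash
python3 - <<'E'
from fit import *
m=camera_model('wrist')
def mm(x,r): d=dict(m);d['xyz']=np.array(x);d['rotation']=np.array(r);return d
for f,c,(u,v) in[('w1',mm([.47484982,.41800631,.38449809],[2.86300864,-.00173279,-1.44812748]),(370,80)),('w2',mm([.53030521,.36450146,.25634316],[2.8649357,.000528,-1.44622826]),(330,138))]:
    im=cv2.imread(f'pics/{f}.png');b,k=blobs(im,(0,0,235),(179,11,255),30)
    for p,a,q in b:
        if np.hypot(p[0]-u,p[1]-v)<25: print(f,p,a,q,P('wrist',p,.0395,c)[0].round(4))
im=cv2.imread('pics/w10.png');s=cv2.cvtColor(im,cv2.COLOR_BGR2HSV)
print(s[150:200:3,207:252:3,1])
E
```

```text
w1 [373.4  80.1] 85 [369  75  10  11] [0.5187 0.3275 0.0395]
w2 [332.6 139.1] 283 [324 130  19  19] [0.5186 0.3278 0.0395]
[[36 29 36 33 33 32 30 31 41 33 37 39 33 40 33]
 [36 34 34 33 30 28 28 32 35 35 32 41 41 45 44]
 [31 36 34 34 33 29 28 32 39 38 39 39 36 37 43]
 [34 33 33 33 35 31 31 30 37 33 35 38 38 35 39]
 [31 34 30 33 33 29 31 33 35 32 35 40 40 44 39]
 [33 34 30 29 33 31 32 37 32 35 33 39 32 34 45]
 [35 31 28 29 31 30 37 37 32 25 31 42 36 34 47]
 [31 30 31 32 29 34 34 36 41 32 32 35 42 39 41]
 [30 29 29 29 34 34 34 36 42 40 30 40 44 43 36]
 [29 31 32 28 29 32 41 32 41 34 43 37 44 40 41]
 [33 30 30 30 26 28 32 36 34 41 40 36 44 44 43]
 [31 30 31 28 31 29 29 29 37 41 37 33 42 35 34]
 [30 31 28 30 29 29 29 29 34 40 35 44 38 41 35]
 [29 31 29 28 29 28 30 29 36 38 37 40 35 43 35]
 [17 18 17 17 16 24 29 30 35 41 38 42 36 39 48]
 [17 17 18 15 16 24 30 28 33 39 40 40 41 38 45]
 [18 17 19 16 15 18 16 12 25 37 40 41 38 36 36]]
```

>>> {"method": "apply_moves", "body": {"steps": [{"translation": [0.004,0.08,-0.05],"rotation": [0,0,0]},{"translation": [0.008,0.16,-0.15],"rotation": [0,0,0]},{"translation": [0.012,0.22,-0.27],"rotation": [0,0,0]},{"translation": [0.012,0.22,-0.4],"rotation": [0,0,0]},{"translation": [0.012,0.22,-0.5],"rotation": [0,0,0]},{"translation": [0.012,0.22,-0.58],"rotation": [0,0,0]},{"translation": [0.012,0.22,-0.64],"rotation": [0,0,0]},{"translation": [0.012,0.22,-0.69],"rotation": [0,0,0]},{"translation": [0.012,0.22,-0.73],"rotation": [0,0,0]},{"translation": [0.012,0.22,-0.73],"rotation": [0,0,0]}]}}

```text
t: 22.58
eef_pos: [0.5187, 0.3252, 0.0046]
ee_rot: [3.14, 0.003, 0.194]
force: [-1.0, -1.1, 0.6]
width: 0.0309
gripper_force: 0.0
```

>>> {"method": "apply_moves", "body": {"steps": [{"translation": [0,0,0],"rotation": [0,0,0]},{"translation": [0,0,0],"rotation": [0,0,0]},{"translation": [0,0,0],"rotation": [0,0,0]},{"translation": [0,0,0],"rotation": [0,0,0]},{"translation": [0,0,0],"rotation": [0,0,0]},{"translation": [0,0,0],"rotation": [0,0,0]},{"translation": [0,0,0],"rotation": [0,0,0]},{"translation": [0,0,0],"rotation": [0,0,0]},{"translation": [0,0,0],"rotation": [0,0,0]},{"translation": [0,0,0],"rotation": [0,0,0]}], "jaw": 1}}

```text
t: 23.42
eef_pos: [0.5197, 0.3275, 0.0074]
ee_rot: [-3.141, -0.002, 0.196]
force: [-1.1, 0.2, 6.6]
width: 0.0125
gripper_force: 14.4
```

```bash
python3 - <<'E'
from fit import *
# blue tray outline from top0: floor/rim
im=cv2.imread('pics/top0.png');b,k=blobs(im,(95,90,40),(125,255,255),300)
n,l,st,c=cv2.connectedComponentsWithStats(k)
i=[j for j in range(1,n) if 370<c[j][0]<410 and 225<c[j][1]<265 and st[j][4]>300][0]
ct=cv2.findContours((l==i).astype('uint8'),cv2.RETR_EXTERNAL,2)[0][0]
w=P('top',ct[:,0],.041)[:,:2]*1000
r=cv2.minAreaRect(w.astype('float32'));print(r)
E
```

```text
((506.9774169921875, -176.5548858642578), (113.5216064453125, 57.70948791503906), 71.78097534179688)
```

>>> {"method": "apply_moves", "body": {"steps": [{"translation": [0,0,0.04],"rotation": [0,0,0]},{"translation": [0,0,0.12],"rotation": [0,0,0]},{"translation": [0,0,0.24],"rotation": [0,0,0]},{"translation": [0,0,0.36],"rotation": [0,0,0]},{"translation": [0,0,0.48],"rotation": [0,0,0]},{"translation": [0,-0.02,0.58],"rotation": [0,0,0]},{"translation": [0,-0.06,0.64],"rotation": [0,0,0]},{"translation": [0,-0.13,0.64],"rotation": [0,0,0]},{"translation": [0,-0.22,0.64],"rotation": [0,0,0]},{"translation": [0,-0.3,0.64],"rotation": [0,0,0]}]}}

```text
t: 24.25
eef_pos: [0.5183, 0.2505, 0.1665]
ee_rot: [-3.141, 0.001, 0.196]
force: [-0.8, 0.0, -0.2]
width: 0.0128
gripper_force: 14.1
```

```bash
python3 - <<'E'
from fit import *
im=grab_frame('wrist');s=get_state();print(s['t'],s['eef_pos'].round(4),s['force'].round(2),s['width'],s['gripper_force'])
g=cv2.cvtColor(im,cv2.COLOR_BGR2GRAY);print(g[222:276:4,262:300:3])
E
```

```text
24.3 [0.5176 0.2475 0.1664] [-1.96 -3.13 -0.92] 0.01239736543057107 14.046422392129898
[[120 119 124 125 125 112 114 118 119 122 119 111 111]
 [120 116 128 126 120 117 118 124 122 123 121 119 123]
 [109 114 126 107  94  91  98  95 110 126 121 119 124]
 [116 122  99  92  94  92  98  90  91 105 120 119 115]
 [115 113  84 100  97  91  99  94  91  89 116 109 109]
 [ 41   8  55  93  93  95  97 101  97  88  94   4  26]
 [ 18  14  56  96 112 123 124 117 107  88  85  14  13]
 [  7   7  65 117 119 114 109 105 112 120  69   4  11]
 [  5  13  75 106  94  96  99  97  96  96  78   7  16]
 [  7   8  63  90 112 135 140 145 134 106  74   9  18]
 [ 12  12  52 133 140 147 146 146 145 146  95  15  15]
 [  4   9  75 146 144 144 148 145 140 145 120   8  15]
 [  6  16  72 139 145 146 141 143 141 143 124   8  18]
 [ 28  31  31  32  33  34  29  30  34  27  36  36  37]]
```

>>> {"method": "apply_moves", "body": {"steps": [{"translation": [0,-0.12,0],"rotation": [0,0,0]},{"translation": [0,-0.24,0],"rotation": [0,0,0]},{"translation": [0,-0.36,0],"rotation": [0,0,0]},{"translation": [0,-0.48,0],"rotation": [0,0,0]},{"translation": [0,-0.6,0],"rotation": [0,0,0]},{"translation": [0,-0.7,0],"rotation": [0,0,0]},{"translation": [0,-0.8,0],"rotation": [0,0,0]},{"translation": [0,-0.88,0],"rotation": [0,0,0]},{"translation": [0,-0.95,0],"rotation": [0,0,0]},{"translation": [0,-1,0],"rotation": [0,0,0]}]}}

```text
t: 25.13
eef_pos: [0.5182, 0.0001, 0.1662]
ee_rot: [-3.142, 0.001, 0.195]
force: [0.2, 0.5, -1.3]
width: 0.0127
gripper_force: 14.0
```

>>> {"method": "apply_moves", "body": {"steps": [{"translation": [-0.005,-0.06,0],"rotation": [0,0,-0.1]},{"translation": [-0.01,-0.14,0],"rotation": [0,0,-0.22]},{"translation": [-0.02,-0.24,0],"rotation": [0,0,-0.34]},{"translation": [-0.03,-0.34,0],"rotation": [0,0,-0.46]},{"translation": [-0.035,-0.44,0],"rotation": [0,0,-0.58]},{"translation": [-0.04,-0.54,0],"rotation": [0,0,-0.7]},{"translation": [-0.045,-0.62,0],"rotation": [0,0,-0.82]},{"translation": [-0.047,-0.68,0],"rotation": [0,0,-0.92]},{"translation": [-0.047,-0.716,0],"rotation": [0,0,-0.98]},{"translation": [-0.047,-0.716,0],"rotation": [0,0,-0.98]}]}}

```text
t: 25.97
eef_pos: [0.5069, -0.1784, 0.1662]
ee_rot: [3.141, 0.001, -0.321]
force: [-0.7, -0.7, -1.1]
width: 0.0123
gripper_force: 14.0
```

```bash
python3 - <<'E'
from fit import *
S=[]
for i in range(3):
    im=grab_frame('wrist');s=get_state();S.append(s['eef_pos'])
m=camera_model('wrist');print(s['t'],np.mean(S,0),s['ee_rot'],s['width'],s['force'])
cv2.imwrite('pics/w11.png',im)
b,k=blobs(im,(95,90,40),(125,255,255),60)
for c,a,q in b: print(c,a,q,P('wrist',c,.041,m)[0].round(4))
t=grab_frame('top')
b,k=blobs(t,(95,90,40),(125,255,255),8)
for c,a,q in b:
    if 240<c[0]<430 and 190<c[1]<280: print('top',c,a,P('top',c,.076)[0].round(4))
E
```

```text
26.1167 [ 0.50712085 -0.17707968  0.16625845] [-3.14153701e+00  3.73338407e-04 -3.16278169e-01] 0.012564074547373775 [ 1.16424433 -0.61855115 -0.78063009]
[278.5 188.4] 6497 [220 160 118  59] [ 0.5117 -0.1765  0.041 ]
[ 41.6 178.7] 240 [ 32 172  21  15] [0.5936 0.0412 0.041 ]
[ 83.  231.7] 198 [ 75 225  17  15] [0.5312 0.0289 0.041 ]
[130.  247.1] 68 [126 243  10  10] [ 0.5005 -0.0095  0.041 ]
[ 74.3 321.1] 1175 [ 42 302  76  41] [0.4384 0.0888 0.041 ]
[ 99.7 326.8] 505 [ 80 314  41  28] [0.4227 0.0652 0.041 ]
top [276.8 218.2] 19 [0.5716 0.1073 0.076 ]
top [260.1 221.7] 18 [0.5639 0.1488 0.076 ]
top [385.8 230.3] 17 [ 0.5339 -0.1601  0.076 ]
top [390.7 246.5] 600 [ 0.4935 -0.1695  0.076 ]
top [264.7 243.7] 18 [0.5087 0.1384 0.076 ]
```

>>> {"method": "apply_moves", "body": {"steps": [{"translation": [0.008,0,-0.08],"rotation": [0,0,0]},{"translation": [0.008,0,-0.18],"rotation": [0,0,0]},{"translation": [0.008,0,-0.28],"rotation": [0,0,0]},{"translation": [0.008,0,-0.38],"rotation": [0,0,0]},{"translation": [0.008,0,-0.46],"rotation": [0,0,0]},{"translation": [0.008,0,-0.52],"rotation": [0,0,0]},{"translation": [0.008,0,-0.56],"rotation": [0,0,0]},{"translation": [0.008,0,-0.59],"rotation": [0,0,0]},{"translation": [0.008,0,-0.61],"rotation": [0,0,0]},{"translation": [0.008,0,-0.62],"rotation": [0,0,0]}]}}

```text
t: 27.0
eef_pos: [0.5096, -0.1768, 0.0113]
ee_rot: [-3.142, -0.0, -0.317]
force: [-0.1, -0.1, -0.5]
width: 0.0122
gripper_force: 14.0
```

```bash
python3 - <<'E'
from fit import *
for i in range(3):
    im=grab_frame('wrist');s=get_state();print(s['t'],s['eef_pos'].round(4),s['force'].round(2),s['width'])
E
```

```text
27.05 [ 0.5095 -0.1769  0.0113] [-0.12  0.1  -0.13] 0.01279848131613789
27.1 [ 0.5096 -0.177   0.0118] [-0.27 -0.59  0.42] 0.012516552118631251
27.15 [ 0.5098 -0.1771  0.012 ] [ 0.27 -0.4   0.03] 0.012951842725703551
```

>>> {"method": "apply_moves", "body": {"steps": [{"translation": [0,0,-0.002],"rotation": [0,0,0]},{"translation": [0,0,-0.004],"rotation": [0,0,0]},{"translation": [0,0,-0.006],"rotation": [0,0,0]},{"translation": [0,0,-0.008],"rotation": [0,0,0]},{"translation": [0,0,-0.008],"rotation": [0,0,0]},{"translation": [0,0,-0.008],"rotation": [0,0,0]},{"translation": [0,0,-0.008],"rotation": [0,0,0]},{"translation": [0,0,-0.008],"rotation": [0,0,0]},{"translation": [0,0,-0.008],"rotation": [0,0,0]},{"translation": [0,0,-0.008],"rotation": [0,0,0]}]}}

```text
t: 27.98
eef_pos: [0.5103, -0.1773, 0.0104]
ee_rot: [-3.141, -0.002, -0.317]
force: [-0.1, -0.3, 5.8]
width: 0.0122
gripper_force: 14.3
```

>>> {"method": "apply_moves", "body": {"steps": [{"translation": [0,0,0],"rotation": [0,0,0]},{"translation": [0,0,0],"rotation": [0,0,0]},{"translation": [0,0,0],"rotation": [0,0,0]},{"translation": [0,0,0],"rotation": [0,0,0]},{"translation": [0,0,0],"rotation": [0,0,0]},{"translation": [0,0,0],"rotation": [0,0,0]},{"translation": [0,0,0.04],"rotation": [0,0,0]},{"translation": [0,0,0.12],"rotation": [0,0,0]},{"translation": [0,0,0.24],"rotation": [0,0,0]},{"translation": [0,0,0.38],"rotation": [0,0,0]}], "jaw": 0.3}}

```text
t: 28.82
eef_pos: [0.508, -0.1771, 0.1049]
ee_rot: [3.141, 0.003, -0.318]
force: [1.3, -0.5, 0.8]
width: 0.0307
gripper_force: 0.0
```

```bash
python3 - <<'E'
from fit import *
im=grab_frame('wrist');s=get_state();m=camera_model('wrist');print(s['t'],s['eef_pos'].round(4),s['width'],s['ee_rot'])
cv2.imwrite('pics/w12.png',im)
q=proj('wrist',[.509,-.177,.044],m)[0];print(q);x,y=q.astype(int)
g=cv2.cvtColor(im,cv2.COLOR_BGR2HSV);print(g[y-40:y+20:4,x-40:x+41:5,1])
E
```

```text
28.8667 [ 0.5127 -0.178   0.1131] 0.030840920244693384 [-3.14109765 -0.00829527 -0.31576568]
[280.4 214. ]
[[193 198 201 208 196 193 191 196 196 186 201 194 203 197 198 201 189]
 [194 187 191 193 192 196 195 193 191 186 182 196 182 189 185 184 185]
 [185 181 194 183 181 193 187 186 190 195 194 191 188 188 180 199 180]
 [179 195 201 194 201 187 189 192 186 176 179 185 194 183 191 192 196]
 [189 183 188 187 191 178 188 105  74 195 197 197 183 183 193 194 192]
 [185 205 187 197 191 191 158  32  30  52 179 190 185 183 187 183 190]
 [193 188 194 211 193 187  76  24  28  23 191 213 193 183 198 196 182]
 [179 187 201 191 194 183   8  35  34  36 188 195 180 190 192 182 187]
 [181 193 192 195 215 188  23  39  42  32 192 208 192 202 180 190 182]
 [179 201 194 192 187 199  23  36  33  26 191 185 204 187 188 195 189]
 [191 200 195 187 192 195 104  35  32  36 197 181 201 192 184 190 184]
 [181 193 188 188 192 196 191  89  67 191 190 188 199 190 189 199 183]
 [199 191 215 203 205 187 180 188 211 187 193 202 182 195 201 194 189]
 [192 211 193 199 178 220 187 205 197 173 200 200 195 188 205 197 192]
 [196 210 200 186 199 218 211 210 190 177 210 192 207 215 180 218 228]]
```

The blank stands upright in the blue tray at about (277,202). Next is the handle.

>>> {"method": "apply_moves", "body": {"steps": [{"translation": [0,0,0.1],"rotation": [0,0,0]},{"translation": [0,0,0.2],"rotation": [0,0,-0.1]},{"translation": [0,0,0.3],"rotation": [0,0,-0.2]},{"translation": [0,0,0.34],"rotation": [0,0,-0.32]},{"translation": [0.01,0.06,0.34],"rotation": [0,0,-0.44]},{"translation": [0.03,0.14,0.34],"rotation": [0,0,-0.56]},{"translation": [0.05,0.23,0.34],"rotation": [0,0,-0.68]},{"translation": [0.07,0.32,0.34],"rotation": [0,0,-0.78]},{"translation": [0.08,0.41,0.34],"rotation": [0,0,-0.88]},{"translation": [0.09,0.5,0.34],"rotation": [0,0,-0.98]}], "jaw": 0.1}}

```text
t: 29.7
eef_pos: [0.5319, -0.0511, 0.1902]
ee_rot: [-3.141, -0.0, -0.833]
force: [0.1, -0.3, 0.8]
width: 0.0395
gripper_force: 0.0
```

>>> {"method": "apply_moves", "body": {"steps": [{"translation": [0.01,0.09,0],"rotation": [0,0,-0.12]},{"translation": [0.025,0.18,0],"rotation": [0,0,-0.24]},{"translation": [0.04,0.27,0],"rotation": [0,0,-0.36]},{"translation": [0.055,0.35,0],"rotation": [0,0,-0.48]},{"translation": [0.065,0.42,0],"rotation": [0,0,-0.6]},{"translation": [0.075,0.48,0],"rotation": [0,0,-0.72]},{"translation": [0.077,0.515,0],"rotation": [0,0,-0.83]},{"translation": [0.077,0.515,0],"rotation": [0,0,-0.93]},{"translation": [0.077,0.515,0],"rotation": [0,0,-1]},{"translation": [0.077,0.515,0],"rotation": [0,0,-1]}]}}

```text
t: 30.53
eef_pos: [0.551, 0.0769, 0.1901]
ee_rot: [-3.141, 0.0, -1.355]
force: [0.5, 0.3, -0.6]
width: 0.0393
gripper_force: 0.0
```

```bash
python3 - <<'E'
from fit import *
S=[]
for i in range(3):
    im=grab_frame('wrist');s=get_state();S.append(s['eef_pos'])
m=camera_model('wrist');print(s['t'],np.mean(S,0),s['ee_rot'],s['width'],m['xyz'],yaw)
cv2.imwrite('pics/w13.png',im)
b,k=blobs(im,(95,90,60),(125,255,255),60)
for c,a,q in b: print(c,a,q,P('wrist',c,.0755,m)[0].round(4))
# handle: dark blob
k=cv2.inRange(im,(0,0,0),(60,60,60));k[238:]=0
n,l,st,c=cv2.connectedComponentsWithStats(k)
for i in range(1,n):
    if st[i][4]>150: print('dark',c[i].round(1),st[i],P('wrist',c[i],.1,m)[0].round(4))
E
```

```text
30.6833 [0.55106921 0.07662537 0.18993669] [-3.14119676e+00  5.59259237e-05 -1.35286974e+00] 0.039612994613847125 [0.56833182 0.00371676 0.37177433] 0.19402921012039914
[366.7   2.5] 84 [356   0  20   9] [ 0.5181 -0.0972  0.0755]
[350.3 115.3] 91 [345 110  11  11] [ 0.5068 -0.0084  0.0755]
[252.2 120. ] 171 [245 113  15  15] [0.592  0.0145 0.0755]
[315.7 121.8] 172 [309 115  15  15] [0.5358 0.0037 0.0755]
[382.3 190.9] 773 [369 161  28  61] [0.4579 0.0521 0.0755]
[420.4 183. ] 1131 [393 165  80  41] [0.4249 0.0369 0.0755]
[418.5 204.9] 82 [408 199  25  13] [0.4194 0.0579 0.0755]
[397.4 210.5] 88 [390 207  17   9] [0.4376 0.0677 0.0755]
[253.1 220.6] 146 [247 214  13  14] [0.5728 0.1081 0.0755]
[384.3 236.7] 63 [379 233  13   7] [0.4418 0.0966 0.0755]
[252.8 259.4] 135 [247 253  12  14] [0.5651 0.1491 0.0755]
[307.7 260.9] 138 [302 254  13  14] [0.5101 0.1387 0.0755]
dark [489.  198.7] [  361   103   199   135 10863] [0.3729 0.0346 0.1   ]
dark [ 24.9 162.4] [   0  106   45  115 1342] [0.7734 0.09   0.1   ]
dark [102.5 159. ] [ 95 148  16  24 175] [0.7087 0.0728 0.1   ]
dark [282.3 200.2] [ 273  162   19   76 1243] [0.5508 0.0753 0.1   ]
dark [194.7 212.4] [176 176  47  62 239] [0.6249 0.1032 0.1   ]
dark [341.  221.7] [334 208  15  30 291] [0.4948 0.0834 0.1   ]
```

>>> {"method": "apply_moves", "body": {"steps": [{"translation": [0,0,-0.06],"rotation": [0,0,-0.043]},{"translation": [0,0,-0.14],"rotation": [0,0,-0.043]},{"translation": [0,0,-0.22],"rotation": [0,0,-0.043]},{"translation": [0,0,-0.3],"rotation": [0,0,-0.043]},{"translation": [0,0,-0.36],"rotation": [0,0,-0.043]},{"translation": [0,0,-0.42],"rotation": [0,0,-0.043]},{"translation": [0,0,-0.47],"rotation": [0,0,-0.043]},{"translation": [0,0,-0.505],"rotation": [0,0,-0.043]},{"translation": [0,0,-0.528],"rotation": [0,0,-0.043]},{"translation": [0,0,-0.528],"rotation": [0,0,-0.043]}]}}

```text
t: 31.52
eef_pos: [0.5506, 0.0763, 0.0566]
ee_rot: [3.14, -0.0, -1.377]
force: [-0.1, 0.1, -0.7]
width: 0.0397
gripper_force: 0.0
```

>>> {"method": "apply_moves", "body": {"steps": [{"translation": [0,0,0],"rotation": [0,0,0]},{"translation": [0,0,0],"rotation": [0,0,0]},{"translation": [0,0,0],"rotation": [0,0,0]},{"translation": [0,0,0],"rotation": [0,0,0]},{"translation": [0,0,0],"rotation": [0,0,0]},{"translation": [0,0,0],"rotation": [0,0,0]},{"translation": [0,0,0],"rotation": [0,0,0]},{"translation": [0,0,0],"rotation": [0,0,0]},{"translation": [0,0,0],"rotation": [0,0,0]},{"translation": [0,0,0],"rotation": [0,0,0]}], "jaw": 1, "newtons": 40}}

```text
t: 32.35
eef_pos: [0.5509, 0.0766, 0.058]
ee_rot: [3.141, -0.0, -1.377]
force: [-3.1, -0.5, 6.3]
width: 0.0136
gripper_force: 40.0
```

>>> {"method": "apply_moves", "body": {"steps": [{"translation": [0,0,0.008],"rotation": [0,0,0]},{"translation": [0,0,0.018],"rotation": [0,0,0]},{"translation": [0,0,0.03],"rotation": [0,0,0]},{"translation": [0,0,0.045],"rotation": [0,0,0]},{"translation": [0,0,0.06],"rotation": [0,0,0]},{"translation": [0,0,0.08],"rotation": [0,0,0]},{"translation": [0,0,0.1],"rotation": [0,0,0]},{"translation": [0,0,0.12],"rotation": [0,0,0]},{"translation": [0,0,0.14],"rotation": [0,0,0]},{"translation": [0,0,0.16],"rotation": [0,0,0]}]}}

```text
t: 33.18
eef_pos: [0.5512, 0.0767, 0.0982]
ee_rot: [-3.141, 0.0, -1.377]
force: [0.5, 0.3, -3.6]
width: 0.0136
gripper_force: 40.0
```

>>> {"method": "apply_moves", "body": {"steps": [{"translation": [0,0,0.025],"rotation": [0,0,0]},{"translation": [0,0,0.055],"rotation": [0,0,0]},{"translation": [0,0,0.09],"rotation": [0,0,0]},{"translation": [0,0,0.125],"rotation": [0,0,0]},{"translation": [0,0,0.16],"rotation": [0,0,0]},{"translation": [0,0,0.19],"rotation": [0,0,0]},{"translation": [0,0,0.215],"rotation": [0,0,0]},{"translation": [0,0,0.23],"rotation": [0,0,0]},{"translation": [0,0,0.238],"rotation": [0,0,0]},{"translation": [0,0,0.24],"rotation": [0,0,0]}]}}

```text
t: 34.02
eef_pos: [0.5512, 0.0767, 0.1578]
ee_rot: [-3.141, 0.0, -1.377]
force: [1.1, 1.3, -3.2]
width: 0.0136
gripper_force: 40.0
```

>>> {"method": "apply_moves", "body": {"steps": [{"translation": [0,0,0],"rotation": [0,0,0]},{"translation": [0,0,0],"rotation": [0,0,0]},{"translation": [0,0,0],"rotation": [0,0,0]},{"translation": [0,0,0],"rotation": [0,0,0]},{"translation": [0,0,0],"rotation": [0,0,0]},{"translation": [0,0,0],"rotation": [0,0,0]},{"translation": [0,0,0],"rotation": [0,0,0]},{"translation": [0,0,0],"rotation": [0,0,0]},{"translation": [0,0,0],"rotation": [0,0,0]},{"translation": [0,0,0],"rotation": [0,0,0]}]}}

```text
t: 34.85
eef_pos: [0.5511, 0.0766, 0.1575]
ee_rot: [-3.142, 0.0, -1.377]
force: [-0.2, -0.2, -3.0]
width: 0.0136
gripper_force: 40.0
```

```bash
python3 - <<'E'
from fit import *
for i in range(3):
    im=grab_frame('wrist');s=get_state();print(s['t'],s['eef_pos'].round(4),s['ee_rot'].round(4),s['force'].round(2),s['moment'].round(2),s['width'],s['gripper_force'],np.abs(s['qd']).max())
m=camera_model('wrist');cv2.imwrite('pics/w14.png',im)
b,k=blobs(im,(95,90,60),(125,255,255),60)
T=m['xyz'];C=np.array
for c,a,q in b: print(c,a,q,P('wrist',c,.1755,m)[0].round(4))
E
```

```text
34.9 [0.5511 0.0766 0.1575] [-3.1416 -0.     -1.3766] [-0.49 -0.56 -3.61] [0.07 0.02 0.01] 0.013503196497518164 39.99913036823273 0.0011733291871526756
34.95 [0.5511 0.0766 0.1575] [-3.1416  0.     -1.3767] [ 0.47 -0.51 -3.76] [ 0.1  -0.01  0.01] 0.013707712120992118 39.99913930892944 0.0010823221912791819
35.0 [0.5511 0.0766 0.1575] [-3.1416  0.     -1.3767] [ 0.44 -0.3  -3.61] [ 0.06 -0.07 -0.03] 0.014155030535370879 39.99924838542938 0.0008963173686067582
[222.8 126.3] 576 [210 113  27  28] [0.5938 0.0149 0.1755]
[335.9 126.5] 573 [323 114  27  27] [0.5382 0.0042 0.1755]
[391.9 196.6] 959 [377 163  31  69] [0.5003 0.0337 0.1755]
[434.4 187.1] 1496 [404 167  87  46] [0.4798 0.0244 0.1755]
[418.1 216.1] 170 [401 207  41  17] [0.4832 0.0415 0.1755]
[463.4 319.1] 632 [446 302  37  40] [0.4368 0.0982 0.1755]
```

```bash
python3 -c "
from station import *
print(job_done())"
```

```text
the job is handed in; nothing more can be done
None
```

I finished the job and handed it in at about 35 s: both blue-capped vials are home in the tray, the blank stands in the blue tray, and the arm is holding the loaded tray level and still about 10 cm above the dock.

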